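# Draw the test cylinder's piston rod to the mark and hold it

### The arm

A 6-joint arm with a two-finger parallel gripper is mounted at the origin on the work surface. World frame = base frame: x ahead of the robot, y to its left, z up, the work surface at z = 0. Lengths are in mm, angles in rad, forces in N, time in s.
With the tool pointing down it reaches from about 400 to 825 mm from the base axis. Payload 7 kg.
Tool frame: the origin (TCP) lies on the centre line of the jaws, within the pads' length; the fingertips stand 22 mm ahead of it and the grasp point (between the pads) lies 3 mm ahead of it; z points along the fingers, x is the direction in which the jaws open and shut, and the axes are right-handed (so a half turn about z gives the same grasp; the last joint's range is limited). The gripper opens to 88 mm and grips with 3 to 60 N. Pads are 19 mm wide; open, the fingers measure 130 mm over their backs; the gripper's body (78 mm by 193 mm) begins 47 mm behind the grasp point.
Start: joints at [1.599, 0.359, 0.012, 0, -1.224, -0.288], TCP at [173.409, 652.323, 248.561] pointing down, gripper open.
Joint ranges: [-3.07, 3.07], [-1.43, 2.12], [-1.02, 1.25], [-3.03, 1.67], [-3.05, -0], [-3.03, 3.03]. Speed limits (rad/s): [2.39, 2.39, 3.01, 3.14, 3.14, 3.14].

### API

Orientations are given as a unit quaternion [w, x, y, z].
In Python, from rig import readout, capture, camera_params, close_job gives the robot as it stands.
- The arm moves only by the tool send_rows, never from a script. Its argument "steps" is one flat list of numbers, 7 for each row, row after row: the turn, a rotation vector about the tool's x, y, z in degrees, then the shift along the tool's x, y, z in m, then the opening, from -1 (shut) to 1 (fully open). In form: [rx, ry, rz, x, y, z, gripper, rx, ry, rz, x, y, z, gripper, ...]. A call has 1 to 10 rows; each row is the pose to reach, as a shift and turn from the pose measured when the call began, along the tool's axes at that moment; what a row does not reach only later rows make up. A row lasts 1/10 s, in which the tool goes at most 50 mm and 8.59 degrees, less where a joint would pass 70% of its speed; a pose out of reach is approached as far as the arm can. A call with a gripper value outside its range is refused whole. The fingers move at their own pace and stop on an object; "newtons" is the grip in N (left out, the last holds). Time passes only in rows, so rows that repeat a pose let the fingers close. It gives the time, the measured TCP pose, the force and the opening at its end, in the units of the state.
- readout.get_obs(): the state, without advancing time (a new reading comes with each control period).
- capture(name): name is "scene" or "top" or "wrist"; returns (picture, depth): 400x640x3 uint8, blue, green, red; 400x640 float32, mm along the optical axis (not along the pixel's ray), 0 where there is no reading.
- camera_params(name): a dict with "fx", "fy", "cx", "cy" (pixels), "k1" (the pictures are not rectified: a ray, as slopes to the right and down, at radius r is drawn at 1 + k1 r^2 times it, then the intrinsics apply), "world_from_camera" (4x4, takes a point from camera to world coordinates); the wrist camera has in their place "mount" (4x4, takes a point from camera to tool coordinates, whose origin is the TCP and whose axes are the tool frame's). Camera axes: x right, y up, looking along -z (the intrinsics and any distortion apply to the point x, -y, -z); pixel columns grow to the right and rows downward; lengths in mm; the calibration is good to about 2 mm. A picture is of the moment at which its call begins: read the wrist's pose just before it. camera_params takes no time and is no camera call.
- close_job(): hands the job in, once; it reports no verdict.
The state is a dict: "clock": time; "joints": joint angles; "joint_vel": joint speeds; "joint_efforts": joint torques, N m; "position": TCP position; "ee_rot": TCP orientation; "contact_force": force on the tool from outside, world axes, zero at the start; "torque": the same for the moment, N m; "finger_gap": finger opening in mm.
Only numpy, scipy, OpenCV 4.12 (cv2) and the standard library are available. Lean on these libraries where they do the work, as an engineer would, in place of code of your own. Each camera call takes 0.05 s, during which the arm holds its last target. There are 200 camera calls.

### The job

On the clinic desk stands the air test cylinder used to check the breathing meter. Turn its black latch knob clockwise until it clicks over and the latch arm is off the rod's collar, then take hold of the rod (its black round handle is the grip) and draw it straight up out of its bore, without forcing it sideways, until the collar is level with the brass pointer. Finish there still holding the rod steady, with the pointer, the bottle, the jar and the meter left as they were.

Things in the scene. Friction and masses are not known exactly. Their poses are not given: they have to be found in the camera images.
- stand: Fixed test cylinder, turned up to 0.5 rad. Grey base plate 130 (x) x 280 (y) x 12 mm, origin under its centre, z up; its axes are the 'stand axes' below. At its middle a 60 x 60 mm aluminium block, top 122 mm above the desk, with the upright bore; at y = -90 mm a round pillar 34 mm wide (with a housing out to y = -134 mm) under the latch knob; at y = +85 mm the marker's post, 10 mm thick, top 190 mm above the desk.
- bore (a point): Centre of the bore's mouth in the block's top face, 122 mm above the desk. The bore is upright, 25.5 mm wide and 104 mm deep.
- rod: Loose steel piston rod, upright, 0.25 to 0.5 kg; origin at the centre of its collar's underside, z up. Below: shaft 24 mm wide, 95 mm long, in the bore. Above: collar disc 48 mm wide, 6 mm thick, resting on the block at the start; neck 16 mm wide; black round handle 34 mm wide, 27 to 57 mm above the origin. Let go, the rod drops back.
- handle (a point): Middle of the rod's black round handle, on its axis, 42 mm above the collar's underside. Grip here from above, fingers closing along the stand's x axis (the knob stands in -y, the marker in +y). The point turns with the rod: take directions from the stand.
- collar (a point): Middle of the rod's collar disc, 3 mm above its underside: the level that is to meet the pointer.
- knob (a joint): Turn of the latch knob, rad: 0 latched, 1.2 (stop) released; grows clockwise seen from above. A sprung detent pushes it back to 0 with about 0.14 N m near 0, fading to none at half throw (0.6); past that it carries the knob on to 1.2 and keeps it there.
- knob_grip (a point): On the knob's upright axis, 29 mm above the block's top, in its black bar grip: 12 mm thick, 46 mm long, 14 mm below to 12 mm above this point. Turns with the knob; bar and latch arm lie along its y axis (the stand's y at joint 0). The steel arm, 12 mm wide, 78 mm long from the axis, top 15 mm below this point, reaches over the collar (2 mm above it) and swings towards stand +x.
- pointer (a point): Tip of the brass pointer, 38 mm from the rod's axis in the stand's +y, on a brass sleeve 20 mm wide that grips the post by friction (about 4 N). Its height, set for each job, is 33 to 59 mm above the block's top. Do not shift it.
- bottle: Bystander: white bottle, 60 mm wide, 150 mm tall, origin under its centre.
- jar: Bystander: glass jar with steel lid, 68 mm wide, 85 mm tall, origin under its centre.
- meter: Bystander: white breathing meter lying flat, 150 x 70 x 30 mm, origin under its centre.
Not all that is in view belongs to the job. Leave any blue or turquoise look-alike of the rod alone.

How it is judged:
By the outcome, as a careful person would: the job done as asked, in the order asked, and still so for the second after the job is handed in, while the arm keeps its last pose, push and grip.
It also fails if it takes over 58 s, if anything falls off the work surface, if the arm or the gripper's body presses on something with over 40 N, if the wrist force passes 120 N, or if a joint passes its speed limit or range.

## Working session

There is one attempt and no reset: what is moved stays moved. The work goes in short steps, Python scripts to look and compute and a tool call to move; the robot and the scene stay as the last step left them, time stands still between calls to the robot, and variables do not carry over. Pictures are saved under pics/ and viewed, about 8 in all and at most 12, crops included, and the job is handed in when it is done.

Besides the shell and the picture viewer there is one more tool, called after "Call:" as a command line: name --argument value ..., lists and objects as JSON in quotes. send_rows: Moves the arm, as the interface text tells. Its arguments: {"type":"object","properties":{"steps":{"type":"array","items":{"type":"number"}},"newtons":{"type":"number"}},"required":["steps"]}

```bash
mkdir -p pics; ls
cat > h.py <<'E'
import numpy as np, cv2, pickle
from scipy.spatial.transform import Rotation as R
from rig import readout, capture, camera_params, close_job
def pose(o=None):
    o=o or readout.get_obs(); q=o["ee_rot"]
    T=np.eye(4); T[:3,:3]=R.from_quat([q[1],q[2],q[3],q[0]]).as_matrix(); T[:3,3]=o["position"]; return T
def shot(name):
    T=pose(); p,d=capture(name); c=camera_params(name)
    W=np.array(c["world_from_camera"]) if "world_from_camera" in c else T@np.array(c["mount"])
    pickle.dump((p,d,c,W),open(name+".pkl","wb")); return p,d,c,W
def load(name): return pickle.load(open(name+".pkl","rb"))
def slopes(c,uv):
    K=np.array([[c["fx"],0,c["cx"]],[0,c["fy"],c["cy"]],[0,0,1.]])
    return cv2.undistortPoints(np.array(uv,float).reshape(-1,1,2),K,np.array([c["k1"],0,0,0.])).reshape(-1,2)
def ray(c,W,uv):
    s=slopes(c,uv); return W[:3,3], np.c_[s[:,0],-s[:,1],-np.ones(len(s))]@W[:3,:3].T
def onplane(c,W,uv,z):
    o,d=ray(c,W,uv); return o+d*((z-o[2])/d[:,2])[:,None]
def cloud(p,d,c,W):
    v,u=np.nonzero(d>0); o,r=ray(c,W,np.c_[u,v]); return u,v,o+r*d[v,u][:,None]
E
python3 - <<'E'
from h import *
for n in("scene","top","wrist"):
    p,d,c,W=shot(n); cv2.imwrite(f"pics/{n}0.png",p); print(n,c["fx"],c["k1"],W.round(2).tolist(),(d>0).mean())
print(readout.get_obs())
E
```

```text
pics
scene 418.057954237832 0.014291351196860267 [[-0.32, -0.58, 0.75, 1430.7], [0.95, -0.17, 0.27, 318.84], [-0.02, 0.8, 0.6, 853.31], [0.0, 0.0, 0.0, 1.0]] 0.995953125
top 438.78265624370874 0.003404402532865179 [[0.0, 1.0, -0.09, 410.04], [-1.0, 0.0, 0.02, -5.35], [0.02, 0.09, 1.0, 1501.9], [0.0, 0.0, 0.0, 1.0]] 0.99571875
wrist 357.44046037658273 -0.03497633369754368 [[-0.26, 0.92, 0.28, 250.23], [-0.97, -0.25, -0.07, 633.84], [0.0, -0.29, 0.96, 384.68], [0.0, 0.0, 0.0, 1.0]] 0.99599609375
{'clock': 0.15, 'joints': array([ 1.59909987e+00,  3.59216019e-01,  1.12853663e-02, -2.24752269e-04,
       -1.22409954e+00, -2.88092642e-01]), 'joint_vel': array([-0.00058719, -0.00199214,  0.00296939,  0.00095417, -0.00129202,
        0.00021933]), 'joint_efforts': array([ 4.68464568e-04, -5.83276999e+01,  2.93294942e+01,  7.00111941e+00,
        8.86313006e-03, -1.03539185e-04]), 'position': array([173.34213295, 652.02060805, 247.85436116]), 'ee_rot': array([-4.47619503e-04, -6.09528114e-01,  7.92764206e-01, -4.37499337e-04]), 'contact_force': array([-0.13679314, -0.66473443, -0.125807  ]), 'torque': array([-0.05676065, -0.01620587, -0.02521864]), 'finger_gap': 87.71871081865021}
```

View pics/scene0.png

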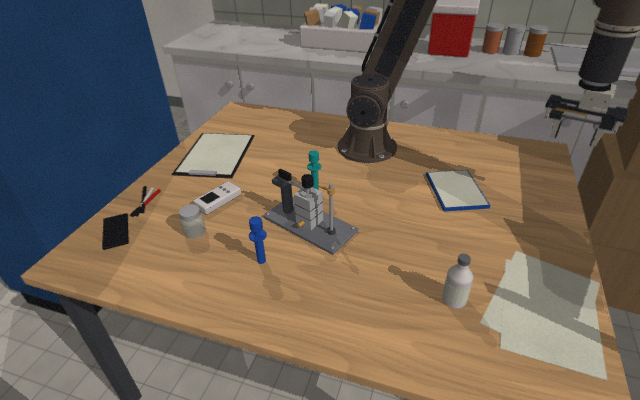

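View pics/top0.png

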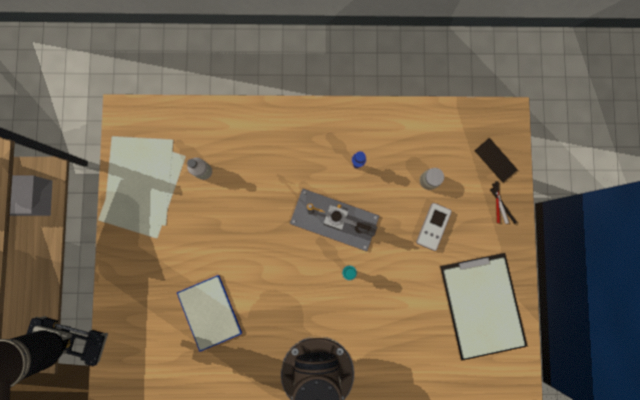

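The scene view shows the stand with the knob pillar at (285,190), rod handle at (307,182) and pointer post at (331,205). In the top view the plate is centred near (336,219), with the marker at (311,208), the knob at (366,228), the blue and turquoise decoys at (359,160) and (349,272), the jar at (432,178), the meter at (434,226) and the bottle at (198,168).

Run:
```python
from h import *
p,d,c,W=load("top")
hsv=cv2.cvtColor(p,cv2.COLOR_BGR2HSV)
roi=np.zeros(d.shape,bool); roi[180:258,280:392]=1
m=(roi&(hsv[...,1]<70)).astype(np.uint8)
n,l,s,_=cv2.connectedComponentsWithStats(m); k=1+s[1:,4].argmax(); print(s[k])
ct=max(cv2.findContours((l==k).astype(np.uint8),0,2)[0],key=cv2.contourArea)
P=onplane(c,W,ct.reshape(-1,2),12)
r=cv2.minAreaRect(P[:,:2].astype(np.float32)); print("rect",r); print(cv2.boxPoints(r))
u,v,X=cloud(p,d,c,W)
z=X[:,2]; ok=roi[v,u]
for a,b in((115,128),(128,145),(145,170),(170,200)):
    q=ok&(z>a)&(z<b); print(a,b,q.sum(),X[q].mean(0) if q.any() else 0, X[q].min(0) if q.any() else 0,X[q].max(0) if q.any() else 0)
np.save("cl.npy",X[ok])
b=cv2.resize(p[180:258,280:392],None,fx=6,fy=6,interpolation=cv2.INTER_CUBIC); cv2.imwrite("pics/topc.png",b)
ps,_,_,_=load("scene"); cv2.imwrite("pics/scenec.png",cv2.resize(ps[155:255,255:365],None,fx=6,fy=6,interpolation=cv2.INTER_CUBIC))
```

```text
[ 290  189   89   62 2871]
rect ((510.8673095703125, -58.11235046386719), (282.5345153808594, 127.76777648925781), 70.44206237792969)
[[ 403.3787   -169.8432  ]
 [ 523.7747   -212.61475 ]
 [ 618.35596    53.6185  ]
 [ 497.9599     96.390045]]
115 128 266 [498.36105744 -85.2878015  123.7357139 ] [ 451.14920781 -187.20191284  116.1276392 ] [545.88324327 -20.36581549 127.96659476]
128 145 185 [ 490.9406737  -106.83605891  134.55294185] [ 454.11911691 -186.42973376  128.02759095] [541.92634748 -32.87723475 144.88793052]
145 170 77 [ 489.47456315 -113.67347945  163.05770471] [ 468.20696091 -164.14675965  145.08366515] [538.06754437  22.9556941  169.73096445]
170 200 144 [517.98009942 -34.98344754 179.27093115] [ 474.02016146 -150.57003074  170.07360583] [546.20671144  31.89334422 196.43104132]
```

View pics/scenec.png

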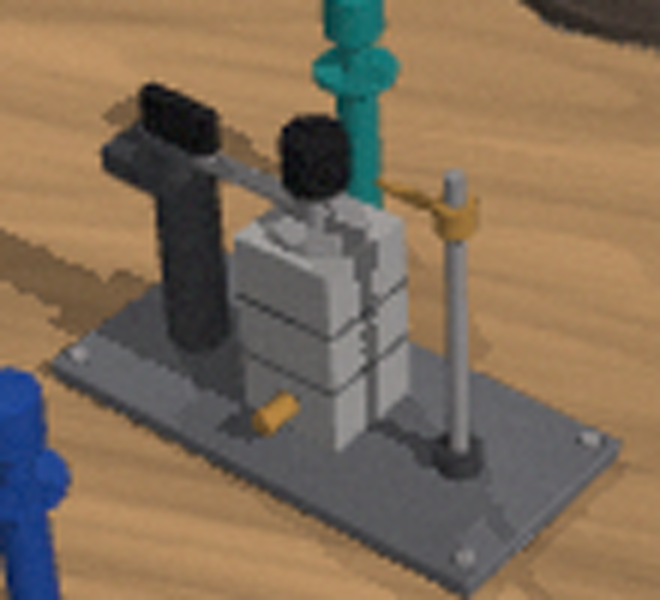

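The crop shows the latch arm over the collar and the pointer at (395,190) to the sleeve at (455,215). The plate's long axis gives a stand yaw of about -19.6°, with its centre near (511,-58). I'll swing round to above the knob in two legs.

Call:
send_rows --steps '[8,0,0,0,0,0,1]' --newtons 40

```text
clock: 0.25
position: [176.0, 651.8, 248.8]
ee_rot: [0.042, -0.606, 0.792, -0.055]
contact_force: [1.0, 0.2, 0.4]
finger_gap: 87.9
```

That row was a slip: it tilted the tool 8°, with nothing nearby. I'll undo it before moving on.

Call:
send_rows --steps '[-8,0,0,0,0,0,1,-8,0,0,0,0,0,1,-8,0,0,0,0,0,1]'

```text
clock: 0.55
position: [176.4, 651.8, 248.9]
ee_rot: [0.0, -0.607, 0.795, 0.0]
contact_force: [0.6, 0.1, -0.3]
finger_gap: 87.7
```

```bash
cat >> h.py <<'E'
def goto(P,yaw):
    "row that takes the tool to P with tool z down and tool x at yaw (deg)"
    T=pose(); a=np.radians(yaw); x=[np.cos(a),np.sin(a),0]; z=[0,0,-1]
    G=np.c_[x,np.cross(z,x),z]
    print("rot",R.from_matrix(T[:3,:3].T@G).as_rotvec(degrees=True).round(2),"shift",((np.array(P)-T[:3,3])@T[:3,:3]).round(1))
E
python3 -c "
from h import *
print(pose().round(3)); goto([480,420,280],-169)"
```

```text
[[-2.63000e-01 -9.65000e-01 -0.00000e+00  1.76404e+02]
 [-9.65000e-01  2.63000e-01  1.00000e-03  6.51829e+02]
 [-1.00000e-03  1.00000e-03 -1.00000e+00  2.48948e+02]
 [ 0.00000e+00  0.00000e+00  0.00000e+00  1.00000e+00]]
rot [6.000e-02 2.000e-02 6.375e+01] shift [ 143.8 -353.9  -31.4]
```

Call:
send_rows --steps '[0,0,8,0.018,-0.044,-0.005,1,0,0,16,0.036,-0.088,-0.01,1,0,0,24,0.054,-0.132,-0.015,1,0,0,32,0.072,-0.176,-0.02,1,0,0,40,0.09,-0.22,-0.025,1,0,0,48,0.108,-0.264,-0.03,1,0,0,56,0.126,-0.308,-0.031,1,0,0,64,0.144,-0.352,-0.031,1,0,0,64,0.144,-0.354,-0.031,1,0,0,64,0.144,-0.354,-0.031,1]'

```text
clock: 1.55
position: [481.6, 418.1, 279.3]
ee_rot: [-0.0, -0.092, 0.996, 0.0]
contact_force: [-0.6, -0.5, 1.1]
finger_gap: 87.3
```

```bash
python3 -c "
from h import *
print(pose()[:3,3]); goto([600,130,300],160.4);goto([480,-143,300],160.4)"
```

```text
[481.60272733 418.10969263 279.30118557]
rot [ 0.000e+00 -1.000e-02  3.016e+01] shift [ -63.6 -304.9  -20.7]
rot [ 0.000e+00 -1.000e-02  3.016e+01] shift [ 104.4 -551.3  -20.7]
```

Call:
send_rows --steps '[0,0,5,-0.01,-0.045,-0.01,1,0,0,10,-0.02,-0.09,-0.02,1,0,0,15,-0.025,-0.135,-0.02,1,0,0,20,-0.025,-0.18,-0.02,1,0,0,25,-0.02,-0.225,-0.02,1,0,0,30,-0.01,-0.27,-0.02,1,0,0,30,0.005,-0.315,-0.02,1,0,0,30,0.02,-0.36,-0.02,1,0,0,30,0.035,-0.4,-0.02,1,0,0,30,0.05,-0.44,-0.02,1]'

```text
clock: 2.55
position: [512.4, -24.4, 299.5]
ee_rot: [0.0, 0.168, 0.986, -0.0]
contact_force: [1.0, -0.3, -0.0]
finger_gap: 87.7
```

```bash
python3 -c "
from h import *
print(pose()[:3,3]); goto([480,-143,300],160.4)"
```

```text
[512.40837694 -24.41051396 299.53265587]
rot [0.   0.03 0.29] shift [  -8.6 -122.6   -0.5]
```

```bash
python3 -c "
from h import *
p,*_=r=shot('wrist'); pickle.dump(r,open('wA.pkl','wb')); cv2.imwrite('pics/wA.png',p)"
```

Call:
send_rows --steps '[0,0,0.3,-0.004,-0.045,0,1,0,0,0.3,-0.007,-0.09,0,1,0,0,0.3,-0.009,-0.122,0,1,0,0,0.3,-0.009,-0.122,0,1,0,0,0.3,-0.009,-0.122,0,1]'

```text
clock: 3.1
position: [478.8, -146.4, 300.0]
ee_rot: [0.0, 0.171, 0.985, -0.001]
contact_force: [-0.1, -0.2, -0.2]
finger_gap: 87.7
```

```bash
python3 -c "
from h import *
p,*_=r=shot('wrist'); pickle.dump(r,open('wB.pkl','wb')); cv2.imwrite('pics/wB.png',p); print(pose().round(3))
cv2.imwrite('pics/wAB.png',np.vstack([cv2.resize(cv2.imread('pics/wA.png'),(480,300)),cv2.resize(p,(480,300))]))"
```

```text
[[-9.42000e-01  3.36000e-01 -0.00000e+00  4.78989e+02]
 [ 3.36000e-01  9.42000e-01 -1.00000e-03 -1.45921e+02]
 [-0.00000e+00 -1.00000e-03 -1.00000e+00  2.99906e+02]
 [ 0.00000e+00  0.00000e+00  0.00000e+00  1.00000e+00]]
```

View pics/wB.png

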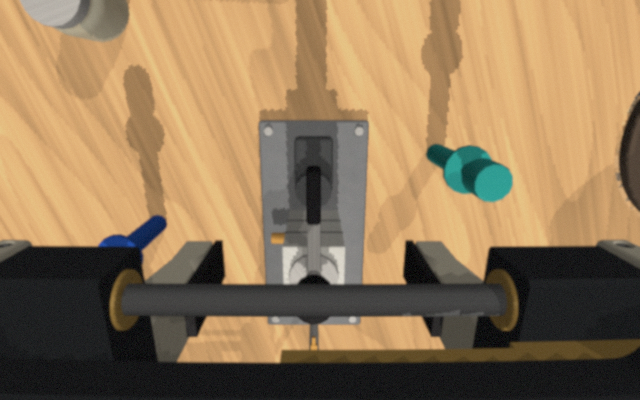

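The wrist view shows the black knob bar at (313,195), lined up with the jaws. The latch arm runs down to the rod at (314,298), which the gripper bar partly hides, and the decoys are at (490,180) and (115,240).

Run:
```python
from h import *
p,d,c,W=pickle.load(open("wB.pkl","rb"))
g=p.max(2); m=np.zeros(g.shape,np.uint8); m[155:235,290:340]=(g[155:235,290:340]<28)
n,l,s,ce=cv2.connectedComponentsWithStats(m); k=1+s[1:,4].argmax(); print(s[k],ce[k])
ct=max(cv2.findContours((l==k).astype(np.uint8),0,2)[0],key=cv2.contourArea).reshape(-1,2)
r=cv2.minAreaRect(onplane(c,W,ct,163)[:,:2].astype(np.float32)); print(r)
v,u=np.nonzero(l==k); print("depth z",np.percentile((W[:3,3]+ray(c,W,np.c_[u,v])[1]*d[v,u][:,None])[:,2],[5,25,50,75,95]))
# plate from wrist: side edges & far edge on z=12
hsv=cv2.cvtColor(p,cv2.COLOR_BGR2HSV)
pl=((hsv[...,1]<50)).astype(np.uint8); pl[:100]=0; pl[240:]=0; pl[:,:230]=0; pl[:,400:]=0
pl=cv2.morphologyEx(pl,cv2.MORPH_OPEN,np.ones((5,5)))
L=[];Rr=[]
for y in range(140,232,4):
    x=np.nonzero(pl[y])[0]; L.append((x.min(),y)); Rr.append((x.max()+1,y))
L=onplane(c,W,L,12);Rr=onplane(c,W,Rr,12)
for a in(L,Rr):
    f=cv2.fitLine(a[:,:2].astype(np.float32),cv2.DIST_HUBER,0,.01,.01).ravel(); print(f, np.degrees(np.arctan2(f[1],f[0])))
top=onplane(c,W,[(x,np.nonzero(pl[:,x])[0].min()) for x in(285,300,315,330,345)],12); print(top)
print((L+Rr)[::6]/2)
for n_ in("wA","wB"):
  p,*_=pickle.load(open(n_+".pkl","rb"))
```

```text
[306 166  15  50 388] [312.74742268 185.89175258]
((479.7750244140625, -146.02882385253906), (40.62866973876953, 10.921506881713867), 68.89271545410156)
depth z [148.53122393 162.61941546 163.52338753 164.03151969 164.61158925]
[ 3.3025855e-01  9.4389051e-01  5.4776270e+02 -1.4151460e+02] 70.71552
[ 3.3197102e-01  9.4328958e-01  4.3018320e+02 -9.2003395e+01] 70.61154
[[ 496.0288068  -197.0130377    12.        ]
 [ 479.53110603 -191.10445105   12.        ]
 [ 463.03390079 -185.20768911   12.        ]
 [ 446.53141924 -179.32068119   12.        ]
 [ 430.01787802 -173.441378     12.        ]]
[[ 472.10755911 -164.99108505   12.        ]
 [ 481.83779042 -137.74887012   12.        ]
 [ 491.94612041 -109.44818303   12.        ]
 [ 501.87208186  -79.78517949   12.        ]]
```

View pics/wA.png

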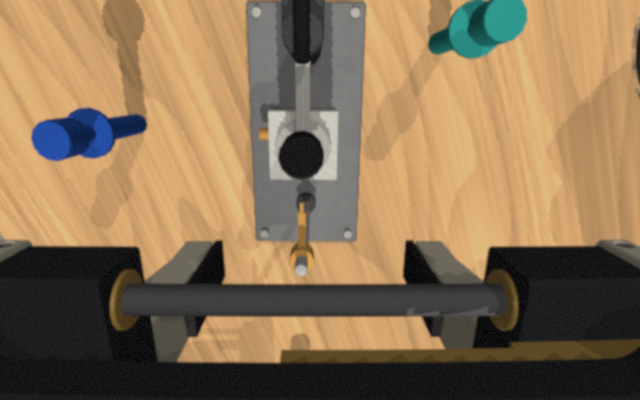

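wA shows the handle top at (300,155), the block top face from 268 to 337 across, the pointer tip at (302,203) and its sleeve at (301,252). I'll measure all of these here.

Run:
```python
from h import *
p,d,c,W=pickle.load(open("wA.pkl","rb")); hsv=cv2.cvtColor(p,cv2.COLOR_BGR2HSV); g=p.max(2)
def comp(m,box):
    x0,y0,x1,y1=box; k=np.zeros(g.shape,np.uint8); k[y0:y1,x0:x1]=m[y0:y1,x0:x1]
    n,l,s,ce=cv2.connectedComponentsWithStats(k); i=1+s[1:,4].argmax(); print(s[i],ce[i]); return l==i
t=comp(g<25,(265,120,340,190))
ct=max(cv2.findContours(t.astype(np.uint8),0,2)[0],key=cv2.contourArea).reshape(-1,2)
P=onplane(c,W,ct,179); print("handle circle",cv2.minEnclosingCircle(P[:,:2].astype(np.float32)))
v,u=np.nonzero(t); X=W[:3,3]+ray(c,W,np.c_[u,v])[1]*d[v,u][:,None]; q=abs(X[:,2]-179)<5; print("handle depth",X[q].mean(0),q.sum())
X0=W[:3,3]+ray(c,W,np.c_[np.tile(np.arange(640),400),np.repeat(np.arange(400),640)])[1]*d.reshape(-1,1); X0=X0.reshape(400,640,3)
bl=comp((g>150)&(hsv[...,1]<40),(255,100,350,190)); ct=max(cv2.findContours(bl.astype(np.uint8),0,2)[0],key=cv2.contourArea).reshape(-1,2)
r=cv2.minAreaRect(onplane(c,W,ct,122)[:,:2].astype(np.float32)); print("block",r); print("block z",np.median(X0[bl][:,2]))
br=comp((hsv[...,1]>120)&(hsv[...,0]<30)&(X0[...,2]>100),(285,185,330,275))
v,u=np.nonzero(br)
for y in range(v.min(),v.max()+1,4): 
    w=u[v==y]; 
    if len(w): print(y,w.min(),w.max(),np.median(X0[y,w],0).round(1))
k=comp(g<28,(285,0,325,75)); v,u=np.nonzero(k); print("knob near end",X0[v.max()-2,int(u[v>=v.max()-2].mean())],onplane(c,W,[(u[v>=v.max()-1].mean(),v.max())],163))
```

```text
[287 133  34  16 123] [303.47154472 137.55284553]
handle circle ((506.41070556640625, -63.55979919433594), 12.210400581359863)
handle depth [505.57867997 -67.25079934 178.12349163] 88
[ 313  111   26   70 1228] [328.31596091 144.83224756]
block ((493.2027587890625, -47.90412521362305), (60.97186279296875, 21.77728271484375), 70.7234878540039)
block z 123.0980706498272
[289 203  25  66 653] [301.56049005 242.02603369]
203 300 303 [524.5 -18.9 167.8]
207 300 303 [525.4 -16.1 168.9]
211 300 303 [526.6 -12.9 168.7]
215 298 305 [527.7  -9.8 168.9]
219 298 305 [528.8  -6.8 169.3]
223 298 305 [529.9  -3.6 169. ]
227 299 304 [ 5.311e+02 -3.000e-01  1.694e+02]
231 299 304 [532.3   2.9 168.9]
235 299 304 [533.5   6.5 168.9]
239 299 304 [534.2   9.4 169.1]
243 297 306 [536.3  13.2 168.7]
247 292 312 [536.4  15.8 169. ]
251 291 313 [537.   17.2 174.5]
255 290 313 [538.2  19.6 175. ]
259 289 313 [540.   23.7 174.9]
263 290 312 [535.8  26.4 175.1]
267 293 311 [536.7  30.3 174.8]
[293   0  26  63 542] [301.76383764  34.47232472]
knob near end [ 486.89687472 -118.41662103  162.69124815] [[ 487.58158482 -117.18993169  163.        ]]
```

Pointer, block, plate and knob end all agree: stand yaw -19.3°, rod axis ≈ (511.5,-54.5), knob ≈ (481.7,-139.4). Descending on the knob.

```bash
python3 -c "
from h import *
goto([481.7,-139.4,161],160.66)"
```

```text
rot [-0.07  0.01 -0.32] shift [ -0.3   7.2 138.9]
```

Call:
send_rows --steps '[0,0,-0.3,0,0.007,0.03,1,0,0,-0.3,0,0.007,0.065,1,0,0,-0.3,0,0.007,0.1,0.5,0,0,-0.3,0,0.007,0.125,0,0,0,-0.3,0,0.007,0.138,0,0,0,-0.3,0,0.007,0.139,0,0,0,-0.3,0,0.007,0.139,0]'

```text
clock: 3.85
position: [481.9, -138.5, 161.1]
ee_rot: [-0.0, 0.167, 0.986, -0.001]
contact_force: [0.4, 0.2, 0.2]
finger_gap: 53.2
```

Call:
send_rows --steps '[0,0,0,0,0,0,-1,0,0,0,0,0,0,-1,0,0,0,0,0,0,-1,0,0,0,0,0,0,-1,0,0,0,0,0,0,-1,0,0,0,0,0,0,-1]' --newtons 40

```text
clock: 4.45
position: [482.0, -138.6, 161.4]
ee_rot: [0.0, 0.167, 0.986, -0.001]
contact_force: [-0.5, -0.4, 1.5]
finger_gap: 11.5
```

```bash
python3 -c "
from h import *
o=readout.get_obs(); print(o); goto([481.7,-139.4,161],160.66)"
```

```text
{'clock': 4.45, 'joints': array([ 0.11348009,  0.15160182, -0.48715628,  0.00187525, -0.9321206 ,
       -0.45087615]), 'joint_vel': array([ 1.05968719e-04,  1.80470744e-03,  1.99554182e-03,  9.13179015e-05,
       -2.75990297e-04,  1.75578045e-03]), 'joint_efforts': array([  0.08280848, -36.84635639,  24.54033852,   5.89543596,
         0.03885046,   0.13382507]), 'position': array([ 482.03519285, -138.64340297,  161.35028337]), 'ee_rot': array([ 1.70054218e-04,  1.67347884e-01,  9.85897620e-01, -7.34478787e-04]), 'contact_force': array([-0.54720403, -0.39680707,  1.46555632]), 'torque': array([ 0.18587306,  0.02432732, -0.15108355]), 'finger_gap': 11.48321569763269}
rot [-0.08  0.03  0.07] shift [ 0.1 -0.8  0.4]
```

The knob is held with low force. Turning clockwise (+rz) in steps.

Call:
send_rows --steps '[0,0,4,0,0,0,-1,0,0,8,0,0,0,-1,0,0,12,0,0,0,-1,0,0,16,0,0,0,-1,0,0,20,0,0,0,-1,0,0,24,0,0,0,-1,0,0,28,0,0,0,-1,0,0,32,0,0,0,-1,0,0,36,0,0,0,-1,0,0,36,0,0,0,-1]'

```text
clock: 5.45
position: [483.6, -139.8, 161.4]
ee_rot: [0.002, 0.465, 0.885, -0.001]
contact_force: [7.4, -9.8, -7.8]
finger_gap: 11.5
```

```bash
python3 -c "
from h import *
o=readout.get_obs(); print(o['contact_force'],o['torque'],o['finger_gap'],o['joints']); goto([482,-138.6,161.3],160.66-68.75)"
```

```text
[ 7.36490185 -9.84307696 -7.75473836] [-3.28345397 -2.79549284  0.02454158] 11.47356665235451 [ 0.11224732  0.15284429 -0.48653451  0.00443687 -0.92915403 -1.08154622]
rot [ 0.09  0.23 32.71] shift [ 1.9 -0.7  0.1]
```

The sideways push suggests the knob axis lies about 3 mm further toward -y than my grip. I'll let the tool follow that arc as it turns.

Call:
send_rows --steps '[0,0,4,0,0,0,-1,0,0,8,-0.0005,0,0,-1,0,0,12,-0.001,0,0,-1,0,0,16,-0.001,0,0,-1,0,0,20,-0.0015,0,0,-1,0,0,24,-0.0015,0,0,-1,0,0,28,-0.002,-0.0005,0,-1,0,0,32,-0.002,-0.0005,0,-1,0,0,33,-0.002,-0.0005,0,-1,0,0,33,-0.002,-0.0005,0,-1]'

```text
clock: 6.45
position: [484.3, -141.8, 161.4]
ee_rot: [0.002, 0.697, 0.717, -0.0]
contact_force: [0.4, -0.8, -1.5]
finger_gap: 11.6
```

```bash
python3 -c "
from h import *
o=readout.get_obs(); print(o['contact_force'],o['torque'],o['finger_gap'],o['joints'][5]); goto([482,-138.6,161.3],160.66-68.75)
p,*_=shot('scene'); cv2.imwrite('pics/s2.png',cv2.resize(p[140:240,250:370],None,fx=5,fy=5,interpolation=cv2.INTER_CUBIC))"
```

```text
[ 0.38804551 -0.80466138 -1.4609807 ] [-0.15641852 -0.21990604 -0.00241607] 11.608565992222735 -1.6521372666161451
rot [ 0.14  0.2  -0.24] shift [ 3.3 -2.2  0.1]
```

View pics/s2.png

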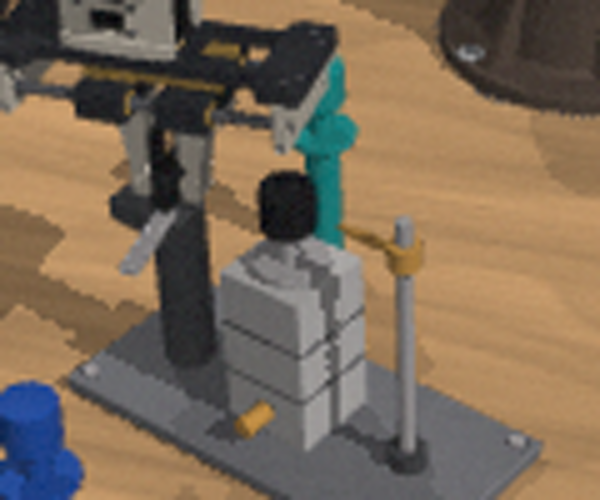

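The picture shows the latch arm swung out to +x, ending at (130,268), and the collar is free. The forces are near zero. I'll part the jaws a little, lift clear, then turn back over the rod.

Call:
send_rows --steps '[0,0,0,0,0,0,-0.4,0,0,0,0,0,0,-0.4,0,0,0,0,0,0,-0.4,0,0,0,0,0,-0.02,-0.4,0,0,0,0,0,-0.05,-0.4,0,0,0,0,0,-0.085,0,0,0,0,0,0,-0.12,1,0,0,0,0,0,-0.12,1]'

```text
clock: 7.3
position: [486.3, -141.8, 286.5]
ee_rot: [0.005, 0.696, 0.718, 0.002]
contact_force: [0.9, -0.1, 0.0]
finger_gap: 45.2
```

```bash
python3 -c "
from h import *
o=readout.get_obs(); print(o['contact_force']); goto([511.5,-54.5,280],160.66)"
```

```text
[ 0.91324028 -0.14794149  0.02867272]
rot [  0.39   0.6  -68.9 ] shift [86.5 27.8  6.4]
```

Call:
send_rows --steps '[0,0,-8,0.01,0.003,0,1,0,0,-16,0.02,0.006,0,1,0,0,-24,0.03,0.009,0,1,0,0,-32,0.04,0.012,0,1,0,0,-40,0.05,0.015,0,1,0,0,-48,0.06,0.018,0,1,0,0,-56,0.07,0.021,0,1,0,0,-63,0.08,0.024,0,1,0.4,0.6,-69,0.085,0.027,0,1,0.4,0.6,-69,0.085,0.027,0,1]'

```text
clock: 8.3
position: [511.0, -55.4, 286.0]
ee_rot: [-0.0, 0.166, 0.986, -0.0]
contact_force: [0.1, -0.2, 0.4]
finger_gap: 87.3
```

```bash
python3 -c "
from h import *
o=readout.get_obs(); print(o['contact_force'],pose()[:3,3]); goto([510.9,-56.3,167],160.66)
p,*_=shot('wrist'); cv2.imwrite('pics/w3.png',p)"
```

```text
[ 0.09403991 -0.2153495   0.37540702] [510.96056675 -55.41367661 286.00828994]
rot [-0.01 -0.04  0.24] shift [ -0.3  -0.8 119. ]
```

View pics/w3.png

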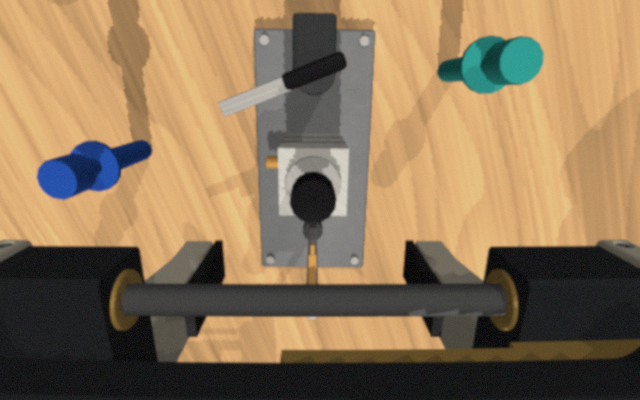

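The knob stays released, with its arm ending at (222,108). The handle is at (313,197) between the jaws. One quick circle fit of the handle top, then down.

Run:
```python
from h import *
p,d,c,W=load("wrist"); g=p.max(2); print(c["cx"])
for th in(28,35,42):
    m=np.zeros(g.shape,np.uint8); m[165:225,285:345]=g[165:225,285:345]<th
    n,l,s,ce=cv2.connectedComponentsWithStats(m); i=1+s[1:,4].argmax()
    # top disc: lower arc/side points only
    ct=max(cv2.findContours((l==i).astype(np.uint8),0,2)[0],key=cv2.contourArea).reshape(-1,2)
    P=onplane(c,W,ct+[[0,0]],179)[:,:2]; y=np.array([.331,.944]); x=np.array([.944,-.331])
    print(th,s[i],"x",(P@x).min(),(P@x).max(),((P@x).min()+(P@x).max())/2,"y",(P@y).min(),(P@y).max())
print("tool",pose()[:2,3]@x,pose()[:2,3]@y)
```

```text
313.60479988601725
28 [293 173  41  40 761] x 486.69470634288064 515.344991462472 501.0198489026763 y 96.12401741459568 124.98280834700013
35 [ 292  173   42   49 1571] x 486.63236465221354 516.0628370776391 501.34760086492633 y 96.12084545079249 131.88837827735955
42 [ 292  173   43   51 1673] x 485.99514238637835 516.0628370776391 501.0289897320087 y 96.12084545079249 133.42418184526198
tool 500.61083300075336 116.43195804938206
```

Call:
send_rows --steps '[0,0,0.2,0,0,0.03,1,0,0,0.2,0,0,0.065,1,0,0,0.2,0,0,0.095,0.5,0,0,0.2,0,0,0.112,0.2,0,0,0.2,0,0,0.119,0.2,0,0,0.2,0,0,0.119,0.2,0,0,0.2,0,0,0.119,0.2]'

```text
clock: 9.05
position: [511.2, -55.8, 167.9]
ee_rot: [0.0, 0.17, 0.985, -0.0]
contact_force: [0.5, -0.1, 0.1]
finger_gap: 55.2
```

Call:
send_rows --steps '[0,0,0,0,0,0,-1,0,0,0,0,0,0,-1,0,0,0,0,0,0,-1,0,0,0,0,0,0,-1,0,0,0,0,0,0,-1,0,0,0,0,0,0,-1]' --newtons 35

```text
clock: 9.65
position: [511.6, -55.8, 168.6]
ee_rot: [0.001, 0.17, 0.985, 0.0]
contact_force: [-1.0, 0.9, 5.8]
finger_gap: 33.4
```

```bash
python3 -c "
from h import *
o=readout.get_obs(); print(o['contact_force'],o['torque'],o['finger_gap']); goto([510.9,-56.3,167],160.66)"
```

```text
[-1.03176845  0.87423794  5.77794981] [ 0.44404526  0.41358846 -0.00473358] 33.42933355003519
rot [ 0.02  0.1  -0.24] shift [ 0.5 -0.7  1.6]
```

The handle is held, 33.4 mm gap. Lifting straight up, most of the way (pointer ≈ 166 mm, so a lift of ≈ 41 mm).

Call:
send_rows --steps '[0,0,0,0,0,-0.003,-1,0,0,0,0,0,-0.007,-1,0,0,0,0,0,-0.011,-1,0,0,0,0,0,-0.015,-1,0,0,0,0,0,-0.015,-1]'

```text
clock: 10.15
position: [511.8, -55.8, 184.1]
ee_rot: [0.001, 0.17, 0.985, 0.0]
contact_force: [-0.1, 0.3, -3.4]
finger_gap: 33.2
```

```bash
python3 -c "
from h import *
o=readout.get_obs(); print(o['contact_force'],o['torque'],o['finger_gap']); goto([511.6,-55.8,203],160.66)"
```

```text
[-0.09811208  0.29895801 -3.40479332] [ 0.15243027 -0.11688408  0.02920981] 33.217792500051715
rot [ 0.04  0.13 -0.24] shift [  0.1  -0.1 -18.9]
```

Call:
send_rows --steps '[0,0,0,0,0,-0.004,-1,0,0,0,0,0,-0.008,-1,0,0,0,0,0,-0.012,-1,0,0,0,0,0,-0.016,-1,0,0,0,0,0,-0.019,-1,0,0,0,0,0,-0.019,-1,0,0,0,0,0,-0.019,-1]'

```text
clock: 10.85
position: [511.7, -55.7, 203.1]
ee_rot: [0.001, 0.17, 0.985, 0.0]
contact_force: [0.2, -0.5, -2.6]
finger_gap: 33.2
```

```bash
python3 -c "
from h import *
o=readout.get_obs(); print(o['contact_force'],o['torque'],o['finger_gap'],pose()[:3,3])
p,d,c,W=shot('scene'); cv2.imwrite('pics/s4.png',cv2.resize(p[150:220,275:355],None,fx=8,fy=8,interpolation=cv2.INTER_CUBIC))
p,*_=shot('wrist'); cv2.imwrite('pics/w4.png',p)"
```

```text
[ 0.16810258 -0.50191144 -2.64417263] [ 0.08477895 -0.02075816  0.00132762] 33.178136024941466 [511.7179225  -55.74668574 203.1239901 ]
```

View pics/s4.png

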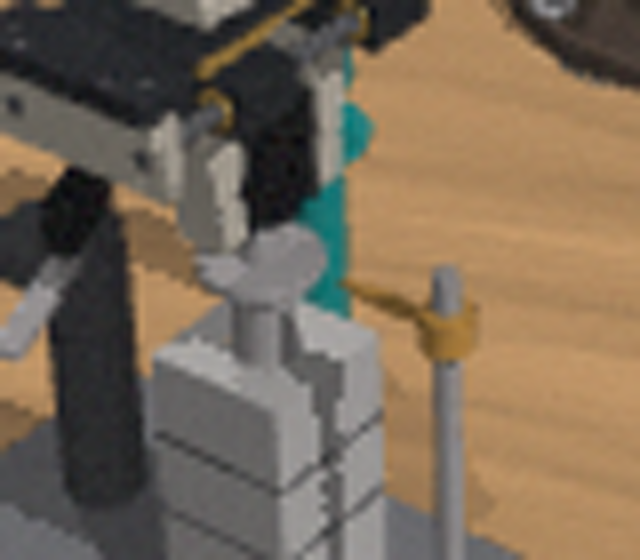

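View pics/w4.png

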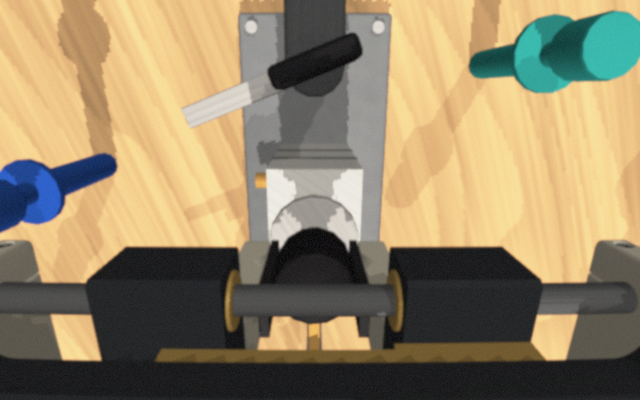

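The scene crop shows the collar raised, its disc centre near (265,270), with the pointer tip at (345,285). In the wrist view the collar rim is at (315,210), the block top at (285,185) and part of the pointer at (315,335). I'll compare their depth heights.

```bash
cat > m.py <<'E'
from h import *
y=np.array([.331,.944]); x=np.array([.944,-.331]); o=np.array([511,-56.])
for n in("wA","wrist","scene"):
    p,d,c,W=pickle.load(open(n+".pkl","rb")); u,v,X=cloud(p,d,c,W)
    sx=(X[:,:2]-o)@x; sy=(X[:,:2]-o)@y; r=np.hypot(sx,sy); z=X[:,2]
    def st(k,m): print(n,k,m.sum(),np.percentile(z[m],[10,50,90]).round(1) if m.any() else "")
    st("block",(abs(sx)<28)&(abs(sy)<28)&(r>26)&(z>115)&(z<127))
    st("collar top",(r<22)&(r>12)&(z>130)&(z<175)&(p[v,u].min(1)>70))
    st("pointer",(abs(sx)<5)&(sy>37)&(sy<72)&(z>150)&(z<180))
    st("tip",(abs(sx)<4)&(sy>37)&(sy<45)&(z>150)&(z<180))
    st("sleeve",(abs(sx)<11)&(sy>74)&(sy<96)&(z>150)&(z<185))
    st("post",(abs(sx)<6)&(sy>79)&(sy<91)&(z>184)&(z<196))
E
python3 m.py
```

```text
wA block 1123 [121.9 122.9 123.8]
wA collar top 198 [130.3 136.8 153.2]
wA pointer 274 [167.5 169.  169.9]
wA tip 30 [167.7 168.7 169.4]
wA sleeve 447 [167.1 174.7 178.4]
wA post 157 [185.8 190.4 191.3]
wrist block 1315 [122.1 122.9 123.7]
wrist collar top 1908 [162.5 163.2 164. ]
wrist pointer 265 [168.4 169.1 169.8]
wrist tip 0 
wrist sleeve 1 [150.9 150.9 150.9]
wrist post 0 
scene block 62 [120.1 122.5 123.9]
scene collar top 70 [136.9 162.2 164.2]
scene pointer 22 [165.2 167.8 169.3]
scene tip 2 [165.6 167.8 170. ]
scene sleeve 65 [154.5 170.6 181. ]
scene post 12 [184.5 188.  191.2]
```

Run:
```python
from h import *
p,d,c,W=pickle.load(open("wA.pkl","rb")); u,v,X=cloud(p,d,c,W)
Z=np.zeros(d.shape); Z[v,u]=X[:,2]
print(Z[240:256,288:316:2].round(0).astype(int))
hsv=cv2.cvtColor(p,cv2.COLOR_BGR2HSV); 
print(p[240:256,288:316:2].max(2))
print(p[199:222:2,294:310].max(2)); print(Z[199:222:2,294:310].round(0).astype(int))
p,d,c,W=load("scene"); u,v,X=cloud(p,d,c,W); Z=np.zeros(d.shape); Z[v,u]=X[:,2]
print(Z[184:198,316:336].round(0).astype(int)); print(cv2.cvtColor(p,cv2.COLOR_BGR2HSV)[184:198,316:336,1])
```

```text
[[ 13  14  13  12  12 168 169 170 170 140 132  12  13  12]
 [ 13  12  14  12  12 169 169 168 169 142 135  11  13  13]
 [ -1   1   2   1   1 169 169 169 169 145   2   0   2   1]
 [  1   1   0   0   2 170 169 169 169 146   1   2   1   1]
 [  1   2   2   1 162 169 169 170 170 160   2   1   2   2]
 [  1   1   1 162 166 170 169 168 168 164 162   1   1   3]
 [  0   0   1 164 167 169 169 169 170 168 165 163   2   1]
 [  1   0 161 166 170 170 171 171 169 169 167 164 161   1]
 [  2   1 164 168 173 171 173 174 172 172 170 167 163   0]
 [  1   0 166 170 172 174 174 174 174 172 172 168 164   1]
 [  0  -1 168 174 175 176 173 176 174 174 172 170 167   1]
 [  0   0 171 174 175 175 176 174 175 176 175 171 168   1]
 [  0 162 172 174 177 176 175 175 175 175 175 172 169   1]
 [  0 166 175 174 175 175 175 175 174 175 175 175 172   1]
 [  1 169 176 175 175 175 174 175 176 175 175 175 173  -1]
 [ -1 174 175 174 175 175 176 176 175 175 175 174 173   0]]
[[132 132 132 137 131 137 147 147 142 103 109 140 145 142]
 [155 156 152 152 143 138 145 151 137 104 123 166 172 171]
 [176 172 168 161 150 138 148 148 142
[... 4081 characters left out ...]
 128 157
  135 118]
 [  8   9  12  36  87 115 118 114 117 121 121 157 157 164 166 157 167 168
  140 117]
 [  8   8   6   5   9  39  96 114 122 117 119 133 162 153 158 160 159 156
  131 115]
 [  6   5   6   6   6  11  69 118 116 118 119 131 159 169 163 161 164 160
  128 116]
 [  6  11   9   8   6   8  71 118 121 121 119 126 163 157 161 166 164 156
  130 117]
 [  8   6   8   8   7   7  75 116 116 118 119 116 147 149 157 162 155 136
  117 117]
 [  5   8   5   8   7  12  65 113 115 119 118 117 120  70  60  32  47 118
  116 121]
 [ 10   3   8   7   3   8  39 114 119 121 118 118 115  46   7   8  47 118
  118 119]
 [ 11   8   8   7   8   8  37 115 117 117 120 118 116  48   9  13  47 122
  116 116]]
```

The pointer is a flat bar, top ≈ 169 raw, and its sleeve runs from 160 to 175. Its middle is therefore ≈ 167, against the collar middle at 160.2 on the same depth scale. I'll lift 7 mm more.

Call:
send_rows --steps '[0,0,0,0,0,-0.003,-1,0,0,0,0,0,-0.005,-1,0,0,0,0,0,-0.007,-1,0,0,0,0,0,-0.007,-1,0,0,0,0,0,-0.007,-1,0,0,0,0,0,-0.007,-1]'

```text
clock: 11.55
position: [511.5, -55.8, 209.9]
ee_rot: [0.001, 0.17, 0.985, 0.0]
contact_force: [0.4, 0.4, -3.4]
finger_gap: 33.3
```

```bash
python3 -c "
from h import *
o=readout.get_obs(); print(o['contact_force'],o['torque'],o['finger_gap'],pose()[:3,3])
p,d,c,W=shot('scene'); cv2.imwrite('pics/s5.png',cv2.resize(p[150:220,275:355],None,fx=8,fy=8,interpolation=cv2.INTER_CUBIC))
shot('wrist')"; python3 m.py | grep -v wA
```

```text
[ 0.430738    0.40716928 -3.37749768] [ 0.08774204 -0.02938539  0.00245327] 33.25144329226216 [511.54563993 -55.80113372 209.8743659 ]
wrist block 1248 [122.2 122.9 123.7]
wrist collar top 1901 [169.3 170.1 170.9]
wrist pointer 246 [168.4 169.1 169.9]
wrist tip 0 
wrist sleeve 56 [151.6 161.1 163.4]
wrist post 0 
scene block 60 [120.4 122.2 123.7]
scene collar top 76 [136.5 168.5 171.1]
scene pointer 22 [165.9 167.7 169.6]
scene tip 2 [166.5 167.5 168.5]
scene sleeve 61 [160.3 171.1 179.8]
scene post 13 [184.4 187.1 189.6]
```

View pics/s5.png

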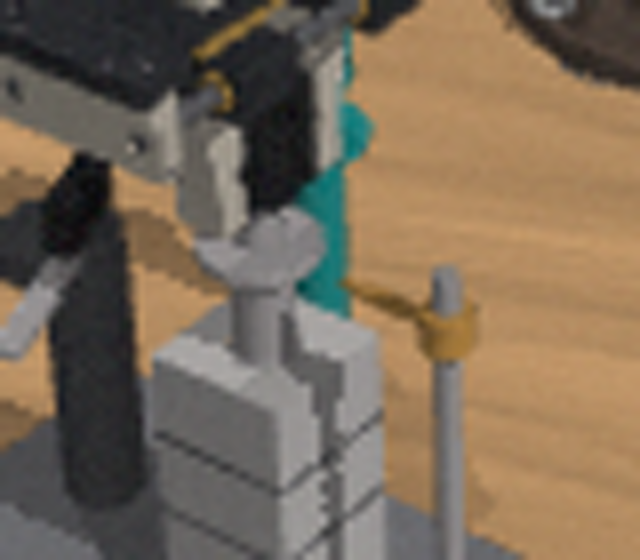

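The collar is up at (262,250), the pointer hasn't moved, and the latch is still swung away. Collar middle 167.1 against pointer middle about 167 on the same depth scale. A short steady check, then I'll hand in.

Call:
send_rows --steps '[0,0,0,0,0,0,-1,0,0,0,0,0,0,-1,0,0,0,0,0,0,-1,0,0,0,0,0,0,-1,0,0,0,0,0,0,-1]'

```text
clock: 12.15
position: [511.6, -55.8, 209.8]
ee_rot: [0.001, 0.17, 0.985, 0.0]
contact_force: [0.4, 0.1, -4.1]
finger_gap: 33.4
```

```bash
python3 -c "
from h import *
o=readout.get_obs(); print(o['contact_force'],o['finger_gap'],o['position'],abs(o['joint_vel']).max()); close_job()"
```

```text
[ 0.41243747  0.11718097 -4.14619463] 33.392557343760195 [511.57448426 -55.76424336 209.8309905 ] 0.0031865440427883917
the job is handed in; nothing more can be done
```

I turned the knob clockwise about 69° until the latch arm clicked over clear of the collar. Then I gripped the rod by its handle, drew it straight up about 41 mm, and handed the job in at about 12 s, still holding it.

- **Level:** at the last check the collar's middle read 167.1 mm and the pointer about 167 mm. I took the pointer's middle from its measured top (169.1 mm) and an estimated thickness of about 4 mm, so the level could be off by about 1 mm.
- **Steadiness:** the arm was still, sideways force was under 0.5 N, and the vertical load of about 4 N fits the rod's weight.
- **Surroundings:** the latch stayed released, and the pointer's measured height didn't change. The arm never went near the bottle, jar or meter, but I didn't measure their positions again at the end.
- **What went wrong:** my first move tilted the tool 8° by mistake, in free air, and I undid it straight away. My knob grip was also about 3 mm off its axis, so halfway through the turn the sideways force read about 12 N. I corrected for this, and it was about 1 N by the end of the turn.

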